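Seat the dicing grid and lock it

TASK

Seat the steel dicing grid that lies on the vegetable dicer's deck in the dicer's pocket, so that it lies flat, square and flush (push it along the deck, then press it down). Then slide the lock fully home, so that its tongue covers the grid's edge. Leave the things around the dicer where they are.

Things in the scene. Friction and masses are not known exactly. Their poses are not given: they have to be found in the camera images.
- insert: The dicing grid: a rectangular steel frame with a grid of thin blades, 100 (its x) x 88 (its y) x 14 mm high, rim 13 mm wide, blade tops 3 mm below the rim's, about 0.35 kg. Origin: centre of its underside, z up. Starts flat on the dicer's deck, behind the guide rails. May be seated either way round (half turn). Too wide to grasp well: push it at its edge, press on its rim.
- pocket (a point): Centre of the pocket's floor ledge in the dicer, 46 mm above the table, 14 mm below the deck. Axes are the dicer's: x the way the grid slides in, y towards the lock's side, z up. The pocket is a rectangle in the deck, 104 (x) x 92 (y) mm: the grid has 2 mm of play all round; seated, it is flush with the deck and its origin meets this point.
- rail_mouth (a point): On the deck midway between the guide rails' mouth, at x = -160 mm from the pocket; same axes. The dicer is a fixed white plastic machine, deck 60 mm above the table, from x = -315 to 85 and y = -110 to 110 mm of the pocket. Steel rails 5 mm high narrow from about +-79 mm here to +-46 mm (inner faces) at x = -92, then run straight to the pocket's edge at x = -52, steering a grid pushed along x.
- lock (a joint): Travel of the sliding lock (m): 0 open, 0.034 fully home at its stop. It moves towards the dicer's -y and stays where it is left (about 2.5 N of friction). It starts within 0.010 of open, clear of the pocket, and must stay out of the way until the grid is seated; a grid that stands proud blocks it.
- tongue_tip (a point): Top of the tip of the lock's steel tongue, 24 mm wide and 6 mm thick, underside 2 mm above the deck; at x = -25 mm, y = 60 mm less the travel from the pocket centre. Home, it covers 18 mm of the grid's side rim.
- lock_post (a point): Top centre of the lock's upright black round post, 16 mm in diameter, 30 mm tall, top 98 mm above the table, by which the lock is pushed; at x = -25 mm, y = 92 mm less the travel from the pocket centre. Space behind it (greater y) is clear; steel cheeks 12 mm high stand on the deck 13 to 20 mm to either side of the tongue's centre line.
- catch_bowl: Bystander: steel bowl 110 mm across, 45 mm high, standing on the table beyond the dicer's pocket end. Origin: centre of its foot.
- spoon: Bystander: wooden spoon 260 mm long, lying on the table along the dicer's lock side. Origin near its middle.
- disc: Bystander: round slicing disc, 110 mm across, 6 mm thick with a black hub 24 mm high, on the red cutting board. Origin: centre of its underside.
- bowl2: Bystander: steel bowl 140 mm across, 60 mm high, on the table to the robot's left. Origin: centre of its foot.
- mill: Bystander: turned wooden pepper mill 190 mm tall, 56 mm across, beyond the dicer. Origin: centre of its foot.
- jar: Bystander: closed glass jar 100 mm tall, 70 mm across, black lid, ahead and to the robot's left. Origin: centre of its foot.
- gn_pan: Bystander: empty steel pan 260 x 160 x 100 mm on the table at the robot's far left. Origin: centre of its underside.

How it is judged:
By the outcome, as a careful person would: the job done as asked, in the order asked, and still so for the second after the job is handed in, with the robot touching nothing.
It also fails if it takes over 72 s, if anything falls off the work surface, if the arm or the gripper's body presses on something with over 40 N, if the wrist force passes 120 N, or if a joint passes its speed limit or range.

ROBOT

A 6-joint arm with a two-finger parallel gripper is mounted at the origin on the work surface. World frame = base frame: x ahead of the robot, y to its left, z up, the work surface at z = 0. Lengths are in m, angles in rad, forces in N, time in s.
With the tool pointing down it reaches from about 0.35 to 0.775 m from the base axis. Payload 7.3 kg.
Tool frame: the origin (TCP) lies at the very end of the fingers, on their centre line; the grasp point (between the pads) lies 19 mm behind it (robot.grip_point_offset is the distance from the TCP to the grasp point, in m); z points along the fingers, y is the line along which they close (so a half turn about z gives the same grasp; the last joint's range is limited). The gripper opens to 92 mm and grips with 3 to 60 N. Pads are 19 mm wide; open, the fingers measure 130 mm over their backs; the gripper's body (75 mm by 190 mm) begins 47 mm behind the grasp point.
Start: joints at [-1.374, 0.342, 1.524, -0, 1.275, -0.146], TCP at [0.176, -0.494, 0.227] pointing down, gripper open.
Joint ranges: [-2.53, 2.53], [-0.77, 2.02], [0.04, 2.7], [-1, 4.14], [0.28, 2.66], [-3.11, 3.11]. Speed limits (rad/s): [2.57, 2.57, 3.14, 3.14, 3.14, 3.14].

INTERFACE

Orientations are given as a rotation vector (axis times angle).
In Python, from bench import robot gives the robot as it stands. The module is installed in compiled form; this text tells all that it offers.
- The arm moves only by the tool play_rows, never from a script. Its argument "targets" is text: rows parted by semicolons, each of 7 numbers parted by spaces: the opening, from 0 (shut) to 1 (fully open), then the shift along the tool's x, y, z in cm, then the turn, a rotation vector about the tool's x, y, z in rad. In form: fingers x y z wx wy wz; .... A call has 1 to 10 rows; each row is the pose to reach, as a shift and turn from the pose commanded when the call began, along the tool's axes at that moment; what a row does not reach only later rows make up. A row lasts 1/8 s, in which the tool goes at most 62.5 mm and 10.7 degrees, less where a joint would pass 70% of its speed; a pose out of reach is approached as far as the arm can. A call with a gripper value outside its range is refused whole. The fingers move at their own pace and stop on an object; "newtons" is the grip in N (left out, the last holds). Time passes only in rows, so rows that repeat a pose let the fingers close. It gives the time, the measured TCP pose, the force, the opening and the grip force at its end, in the units of the state.
- robot.get_obs(): the state, without advancing time (a new reading comes with each control period).
- robot.get_image(name): name is "scene" or "top" or "wrist"; returns a dict with "frame" (420x560x3 uint8, red, green, blue), "K" (3x3 intrinsics, pixels), "k1" (the pictures are not rectified: a ray, as slopes to the right and down, at radius r is drawn at 1 + k1 r^2 times it, then the intrinsics apply), "R" (3x3) and "t" (3): a world point X has camera coordinates R X + t; the wrist camera has in their place "T_tool_cam" (4x4, takes a point from camera to tool coordinates, whose origin is the TCP and whose axes are the flange's). Camera axes: x right, y down, z forward; pixel columns grow to the right and rows downward; lengths in m; the calibration is good to about 2 mm. A picture is of the moment at which its call begins: read the wrist's pose just before it. There is no depth.
- robot.sign_off(): hands the job in; it is judged then, once.
The state is a dict: "time": time; "q": joint angles; "joint_velocities": joint speeds; "effort": joint torques, N m; "ee_pos": TCP position; "ee_rot": TCP orientation; "force": force on the tool from outside, world axes, zero at the start; "moment": the same for the moment, N m; "gripper_width": opening from 0.0 (shut) to 1.0 (fully open); "grip_force": force on a finger pad.
Only numpy, scipy, OpenCV 4.12 (cv2) and the standard library are available. Lean on these libraries where they do the work, as an engineer would, in place of code of your own. Each camera call takes 0.05 s, during which the arm holds its last target. There are 200 camera calls.

## Working session

There is one attempt and no reset: what is moved stays moved. The work goes in short steps, Python scripts to look and compute and a tool call to move; the robot and the scene stay as the last step left them, time stands still between calls to the robot, and variables do not carry over. Pictures are saved under pics/ and viewed, at most 10 in all, crops included, and the job is handed in when it is done.

Besides the shell and the picture viewer there is one more tool, called after "Request:" as name(argument=value, ...) on one line, values as JSON. play_rows: Moves the arm, as the interface text tells. Its arguments: {"type":"object","properties":{"targets":{"type":"string"},"newtons":{"type":"number"}},"required":["targets"]}

```bash
mkdir -p pics
cat > h.py <<'E'
import numpy as np, cv2
from bench import robot
from scipy.spatial.transform import Rotation as Ro
def cam(n):
    o=robot.get_obs(); d=robot.get_image(n)
    if n=='wrist':
        T=np.eye(4);T[:3,:3]=Ro.from_rotvec(o['ee_rot']).as_matrix();T[:3,3]=o['ee_pos']
        M=T@np.array(d['T_tool_cam']); d['R']=M[:3,:3].T; d['t']=-M[:3,:3].T@M[:3,3]
    return d
def ray(d,uv,z):
    uv=np.array(uv,float).reshape(-1,1,2)
    n=cv2.undistortPoints(uv,np.array(d['K'],float),np.array([d['k1'],0,0,0.]),None).reshape(-1,2)
    R=np.array(d['R']);t=np.array(d['t']); c=-R.T@t
    v=np.c_[n,np.ones(len(n))]@R
    return c+v*((z-c[2])/v[:,2])[:,None]
def proj(d,X):
    return cv2.projectPoints(np.array(X,float).reshape(-1,1,3),cv2.Rodrigues(np.array(d['R']))[0],np.array(d['t'],float),np.array(d['K'],float),np.array([d['k1'],0,0,0.]))[0].reshape(-1,2)
def save(d,n): cv2.imwrite('pics/'+n,d['frame'][:,:,::-1])
E
python3 - <<'E'
from h import *
a=cam('top');save(a,'top.png');b=cam('scene');save(b,'scene.png')
for d in(a,b):print(-np.array(d['R']).T@d['t'],d['k1'])
print(robot.get_obs()['ee_rot'])
E
```

```text
[0.33563862 0.01611109 2.06579911] -0.2012081703176897
[ 1.3034975  -0.82305159  1.27779591] -0.1548841140876759
[-3.09426706e+00 -5.35598408e-01  2.62329703e-05]
```

View pics/top.png

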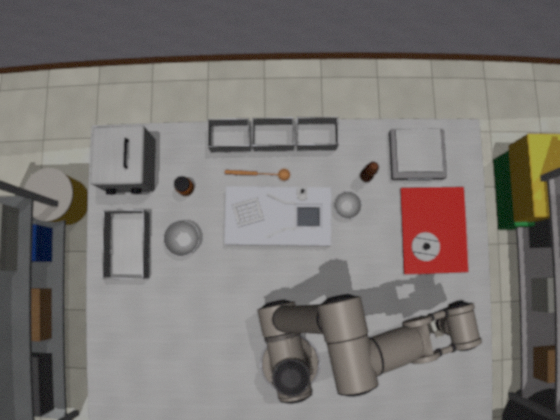

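View pics/scene.png

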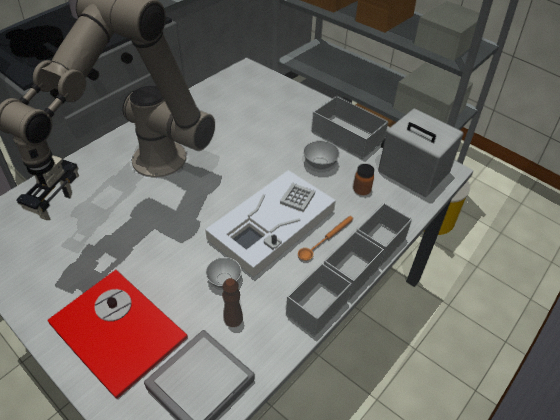

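The top view shows the dicer at about (278,216), with its pocket at (308,216), the post at (302,191) and the grid, turned slightly, at (248,212). The scene view agrees: pocket (247,235), grid (297,196). Next I measure the deck and move the wrist camera over it.

Run:
```python
from h import *
a=cam('top')
# world of key px at deck height
for n,p in dict(pocket=(308,216),grid=(248,212),post=(302,191),c1=(225,187),c2=(330,187),c3=(331,245),c4=(225,245)).items(): print(n,ray(a,p,.06)[0].round(3))
o=robot.get_obs();R=Ro.from_rotvec(o['ee_rot']).as_matrix();print(R.round(3),o['ee_pos'])
w=cam('wrist');print(np.array(w['T_tool_cam']).round(3),w['K'],w['k1'])
```

```text
pocket [ 0.56  -0.079  0.06 ]
grid [0.579 0.147 0.06 ]
post [ 0.656 -0.058  0.06 ]
c1 [0.676 0.234 0.06 ]
c2 [ 0.669 -0.165  0.06 ]
c3 [ 0.449 -0.163  0.06 ]
c4 [0.455 0.235 0.06 ]
[[ 0.942  0.336 -0.   ]
 [ 0.336 -0.942  0.001]
 [ 0.    -0.001 -1.   ]] [ 0.17643329 -0.49413769  0.22620063]
[[-0.    -0.967 -0.254  0.068]
 [ 1.    -0.    -0.001  0.001]
 [ 0.001 -0.254  0.967 -0.159]
 [ 0.     0.     0.     1.   ]] [[319.34469531   0.         287.02584589]
 [  0.         319.34469531 213.34695105]
 [  0.           0.           1.        ]] -0.07144203798519956
```

Request:
play_rows(targets="1 53.5 -38.7 -7.5 0 0 -1.212;1 53.5 -38.7 -7.5 0 0 -1.212;1 53.5 -38.7 -7.5 0 0 -1.212;1 53.5 -38.7 -7.5 0 0 -1.212;1 53.5 -38.7 -7.5 0 0 -1.212;1 53.5 -38.7 -7.5 0 0 -1.212;1 53.5 -38.7 -7.5 0 0 -1.212;1 53.5 -38.7 -7.5 0 0 -1.212;1 53.5 -38.7 -7.5 0 0 -1.212;1 53.5 -38.7 -7.5 0 0 -1.212")

```text
time: 1.45
ee_pos: [0.5289, 0.0194, 0.2975]
ee_rot: [2.239, 2.204, -0.0]
force: [0.9, -1.2, 0.0]
gripper_width: 0.999
grip_force: 0.0
```

Request:
play_rows(targets="1 0 0 0 0 0 0;1 0 0 0 0 0 0")

```text
time: 1.7
ee_pos: [0.5276, 0.0174, 0.2967]
ee_rot: [-2.238, -2.204, 0.002]
force: [-0.7, -0.4, 0.9]
gripper_width: 0.999
grip_force: 0.0
```

Run:
```python
from h import *
w=cam('wrist');save(w,'w1.png');cv2.imwrite('pics/w1b.png',cv2.resize(w['frame'][:,:,::-1],(784,588)))
np.savez('w1.npz',**{k:w[k] for k in('frame','K','k1','R','t')})
print(w['R'],w['t'])
```

```text
[[ 0.99987637 -0.01558976 -0.00205076]
 [-0.01456167 -0.96726511  0.25334988]
 [-0.0059333  -0.2532887  -0.96737254]] [-0.52683191 -0.02572695  0.46510428]
```

View pics/w1b.png

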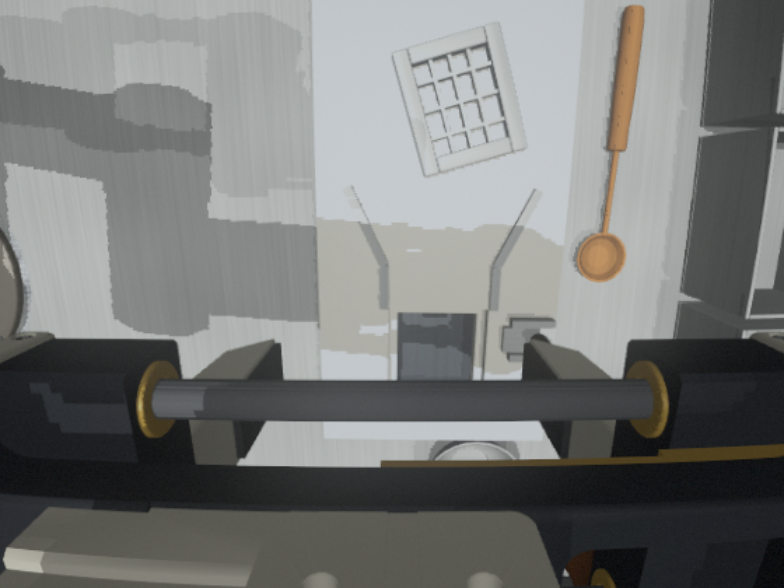

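The wrist view (784 px wide) shows the grid corners near (393,52), (497,24), (526,149) and (428,176). The rail mouths are at (348,187) and (538,190), the straight rails at 388 and 492, the pocket's rear edge at row 313, and the deck end at row 437.

Run:
```python
from h import *
d=dict(np.load('w1.npz'));s=560/784
P=lambda p,z:ray(d,np.array(p,float)*s,z)
g=P([(393,52),(497,24),(526,149),(428,176)],.074);print('grid',g.round(4),g.mean(0).round(4),[round(np.linalg.norm(g[i]-g[i-1]),4) for i in range(4)])
print('mouth',P([(348,187),(538,190)],.065).round(4));print('straight',P([(388,265),(492,265),(388,305),(490,305)],.065).round(4))
print('deck L/R',P([(312,5),(317,240),(322,430),(583,5),(565,240),(545,430)],.06).round(4));print('end',P([(330,439),(540,439)],.06).round(4))
print('pocket rear',P([(398,313),(470,313)],.06).round(4))
im=d['frame']
# deck edges by gradient along rows
gr=cv2.GaussianBlur(cv2.cvtColor(im,cv2.COLOR_RGB2GRAY),(3,3),0).astype(float)
for lo,hi in((205,245),(385,430)):
  q=[]
  for r in range(5,150,4): q.append((lo+np.argmax(abs(gr[r,lo+2:hi]-gr[r,lo:hi-2]))+1,r))
  W=ray(d,q,.06); k=np.ones(len(W),bool)
  for _ in range(5):
    f=np.polyfit(W[k,1],W[k,0],1); e=abs(np.polyval(f,W[:,1])-W[:,0]); k=e<max(.0015,np.median(e))
  print(f,k.sum())
big=cv2.resize(im[210:320,220:420,::-1],(800,440),interpolation=cv2.INTER_CUBIC);cv2.imwrite('pics/c1.png',big)
```

```text
grid [[0.523  0.1854 0.074 ]
 [0.6046 0.2055 0.074 ]
 [0.6307 0.1103 0.074 ]
 [0.5501 0.0894 0.074 ]] [0.5771 0.1476 0.074 ] [np.float64(0.0998), np.float64(0.084), np.float64(0.0987), np.float64(0.0833)]
mouth [[0.4824 0.0815 0.065 ]
 [0.6449 0.077  0.065 ]]
straight [[ 0.515   0.0135  0.065 ]
 [ 0.6073  0.0122  0.065 ]
 [ 0.5141 -0.0232  0.065 ]
 [ 0.6067 -0.0246  0.065 ]]
deck L/R [[ 0.4582  0.2267  0.06  ]
 [ 0.4523  0.0361  0.06  ]
 [ 0.4448 -0.1533  0.06  ]
 [ 0.6776  0.2254  0.06  ]
 [ 0.6732  0.0331  0.06  ]
 [ 0.6684 -0.1573  0.06  ]]
end [[ 0.4522 -0.1637  0.06  ]
 [ 0.6641 -0.1675  0.06  ]]
pocket rear [[ 0.523  -0.0324  0.06  ]
 [ 0.5894 -0.0334  0.06  ]]
[0.03089133 0.45048625] 37
[0.03113156 0.67084546] 36
```

View pics/c1.png

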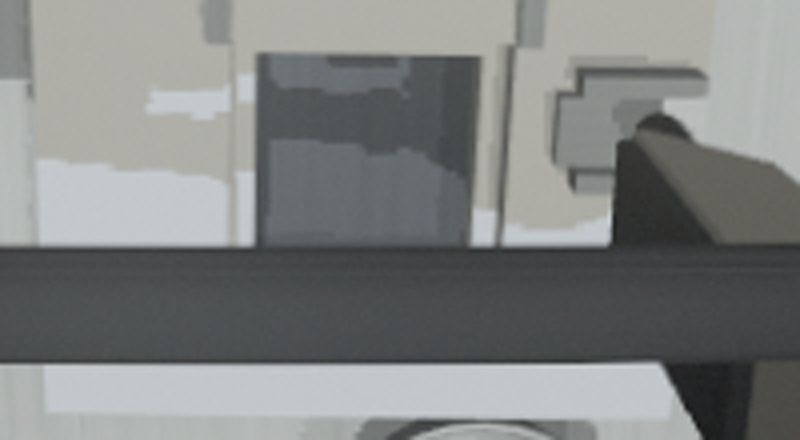

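Request:
play_rows(targets="0.46 6 1.2 3 0 0 0.016;0.46 12 2.4 8 0 0 0.016;0.46 18 3.6 13 0 0 0.016;0.46 21.3 4.2 17 0 0 0.016;0.46 21.3 4.2 20 0 0 0.016;0.46 21.3 4.2 22 0 0 0.016;0.46 21.3 4.2 23 0 0 0.016;0.46 21.3 4.2 23 0 0 0.016;0.46 21.3 4.2 23 0 0 0.016")

```text
time: 2.88
ee_pos: [0.5744, 0.2292, 0.0687]
ee_rot: [2.257, 2.183, 0.003]
force: [0.6, -0.7, -1.3]
gripper_width: 0.462
grip_force: 0.0
```

```bash
cat >> h.py <<'E'
P0=np.array([.558,-.0805]);ex=np.array([-.031,-1])/np.hypot(.031,1);ey=np.array([-ex[1],ex[0]])
def D(p): v=np.array(p)[...,:2]-P0; return np.stack([v@ex,v@ey],-1)
def st():
    o=robot.get_obs();r=Ro.from_rotvec(o['ee_rot']).as_matrix();print('t',round(o['time'],2),'D',D(o['ee_pos']).round(4),'z',round(o['ee_pos'][2],4),'yawerr',round(np.arctan2(*(np.r_[-ex[1],0]*0+[r[:2,0]@ey,-r[:2,0]@ex])),4),'F',np.round(o['force'],1),o['gripper_width'])
E
python3 - <<'E'
from h import *
st();w=cam('wrist');cv2.imwrite('pics/w2.png',w['frame'][:,:,::-1])
E
```

```text
t 2.88 D [-0.31    0.0068] z 0.0687 yawerr 0.0022 F [ 0.6 -0.7 -1.3] 0.4622566948030975
```

View pics/w2.png

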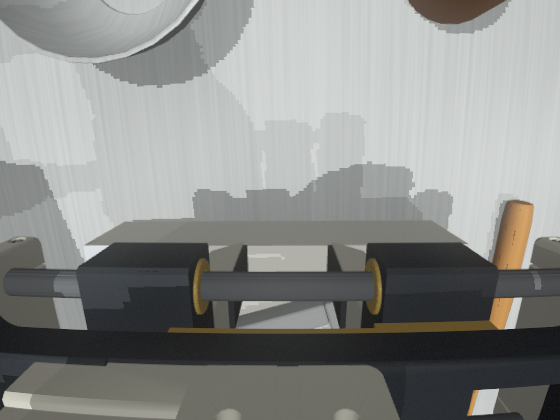

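The grid sits just ahead of both fingertips. Starting the push.

Request:
play_rows(targets="0.46 -1.5 -0.1 0.25 0 0 0;0.46 -3 -0.2 0.25 0 0 0;0.46 -4.5 -0.3 0.25 0 0 0;0.46 -6 -0.4 0.25 0 0 0;0.46 -7.5 -0.5 0.25 0 0 0;0.46 -9 -0.6 0.25 0 0 0;0.46 -10.5 -0.7 0.25 0 0 0;0.46 -12 -0.7 0.25 0 0 0;0.46 -13.5 -0.7 0.25 0 0 0;0.46 -15 -0.7 0.25 0 0 0")

```text
time: 4.18
ee_pos: [0.5616, 0.079, 0.0647]
ee_rot: [2.257, 2.186, -0.0]
force: [-0.3, 1.4, 1.2]
gripper_width: 0.459
grip_force: 0.4
```

Run:
```python
from h import *
st();w=cam('top');f=w['frame'][170:260,215:345,::-1];w2=cam('scene')['frame'][160:280,190:350,::-1]
cv2.imwrite('pics/c2.png',np.hstack([cv2.resize(f,(390,270),interpolation=cv2.INTER_CUBIC),cv2.resize(w2,(360,270),interpolation=cv2.INTER_CUBIC)]))
```

```text
t 4.17 D [-0.1596 -0.0013] z 0.0647 yawerr 0.001 F [-0.3  1.4  1.2] 0.45881958970048525
```

View pics/c2.png

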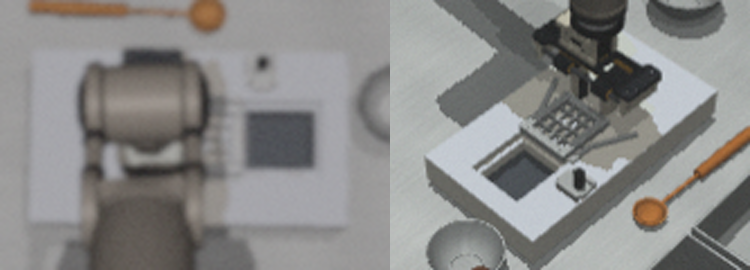

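The grid is square and its front is at the pocket edge. I continue along the straight rails.

Request:
play_rows(targets="0.46 -1.2 0.1 -0.1 0 0 0;0.46 -2.4 0.1 -0.1 0 0 0;0.46 -3.6 0.1 -0.1 0 0 0;0.46 -4.8 0.1 -0.1 0 0 0;0.46 -6 0.1 -0.1 0 0 0;0.46 -7 0.1 -0.1 0 0 0;0.46 -8 0.1 -0.1 0 0 0;0.46 -8.8 0.1 -0.1 0 0 0;0.46 -9.4 0.1 -0.1 0 0 0;0.46 -9.8 0.1 -0.1 0 0 0")

```text
time: 5.52
ee_pos: [0.5595, -0.0182, 0.0657]
ee_rot: [2.257, 2.186, -0.0]
force: [-0.4, 0.1, 0.7]
gripper_width: 0.456
grip_force: 0.0
```

Run:
```python
from h import *
st();w2=cam('scene')['frame'][160:280,190:350,::-1]
cv2.imwrite('pics/c3.png',cv2.resize(w2,(640,480),interpolation=cv2.INTER_CUBIC))
```

```text
t 5.53 D [-0.0623 -0.0004] z 0.0657 yawerr 0.0011 F [-0.4  0.1  0.7] 0.4561255772987942
```

View pics/c3.png

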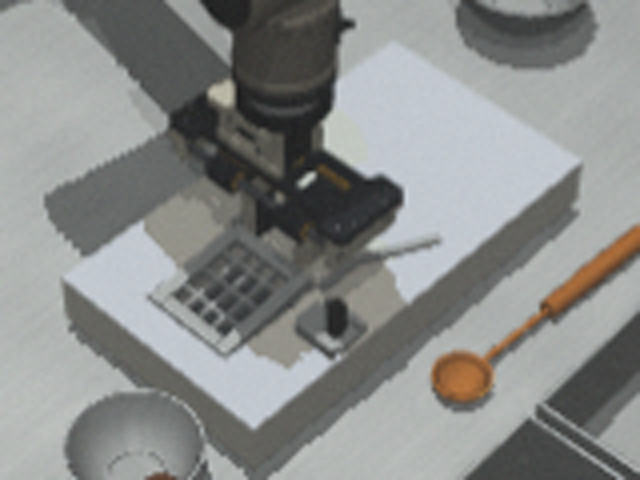

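The grid's front has dipped into the pocket and the rear is still behind the fingers. I nudge it on to contact.

Request:
play_rows(targets="0.46 -0.15 0 0 0 0 0;0.46 -0.3 0 0 0 0 0;0.46 -0.4 0 0 0 0 0;0.46 -0.4 0 0 0 0 0")

```text
time: 6.08
ee_pos: [0.5594, -0.0219, 0.0657]
ee_rot: [2.257, 2.186, -0.0]
force: [-0.3, 0.3, 0.3]
gripper_width: 0.461
grip_force: 0.0
```

```bash
python3 -c "
from h import *
st()"
```

```text
t 6.08 D [-0.0586 -0.0004] z 0.0657 yawerr 0.0009 F [-0.3  0.3  0.3] 0.46101414153674714
```

Request:
play_rows(targets="0.46 1 0 -1 0 0 0;0.2 4 0 -6 0 0 0;0 8 0 -11 0 0 0;0 12 0 -15 0 0 0;0 14 0 -17 0 0 0;0 14 0 -17 0 0 0;0 14 0 -17 0 0 0")

```text
time: 6.95
ee_pos: [0.5632, 0.1176, 0.2348]
ee_rot: [-2.256, -2.185, 0.003]
force: [0.1, -0.1, 0.1]
gripper_width: 0.005
grip_force: 0.0
```

Run:
```python
from h import *
st();w=cam('wrist');np.savez('w3.npz',**{k:w[k] for k in('frame','K','k1','R','t')})
c=[P0+ex*x+ey*y for x,y in((-.052,-.046),(-.052,.046),(.052,.046),(.052,-.046))]
px=proj(w,[np.r_[q,.06] for q in c]);print(px.round(1))
x0,y0=np.maximum(px.min(0)-35,0).astype(int);x1,y1=np.minimum(px.max(0)+35,[560,420]).astype(int);x1+=25;print(x0,y0,x1,y1,min(780/(x1-x0),590/(y1-y0)))
s=min(780/(x1-x0),590/(y1-y0))
cv2.imwrite('pics/c4.png',cv2.resize(w['frame'][y0:y1,x0:x1,::-1],None,fx=s,fy=s,interpolation=cv2.INTER_CUBIC))
```

```text
t 6.95 D [-0.1981 -0.0009] z 0.2348 yawerr 0.0009 F [ 0.1 -0.1  0.1] 0.004716837815521943
[[249.5 315.9]
 [326.8 315.9]
 [323.8 385.7]
 [252.6 385.7]]
214 280 386 420 4.214285714285714
```

View pics/c4.png

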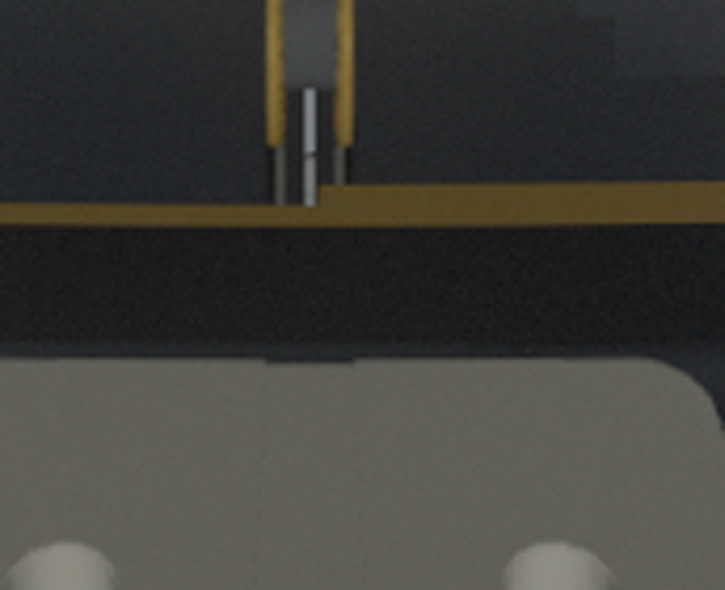

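That view is blocked by the gripper, so I won't use it. I'll probe and press the rim by force, with the fingers shut, starting at the rear rim.

Request:
play_rows(targets="0 -6 0.1 0 0 0 0;0 -12 0.1 3 0 0 0;0 -15.8 0.1 8 0 0 0;0 -15.8 0.1 13 0 0 0;0 -15.8 0.1 15.5 0 0 0;0 -15.8 0.1 16.2 0 0 0;0 -15.8 0.1 16.6 0 0 0;0 -15.8 0.1 16.9 0 0 0;0 -15.8 0.1 17.1 0 0 0;0 -15.8 0.1 17.1 0 0 0")

```text
time: 8.25
ee_pos: [0.56, -0.0399, 0.0652]
ee_rot: [2.256, 2.185, 0.001]
force: [0.3, -0.2, 0.2]
gripper_width: 0.002
grip_force: 0.0
```

```bash
python3 -c "
from h import *
st()"
```

```text
t 8.25 D [-0.0407  0.0007] z 0.0652 yawerr 0.0008 F [ 0.3 -0.2  0.2] 0.002377709243780704
```

No contact at 65 mm, so the rear has already dropped. I press on slowly.

Request:
play_rows(targets="0 0 0 0.2 0 0 0;0 0 0 0.3 0 0 0;0 0 0 0.4 0 0 0;0 0 0 0.5 0 0 0;0 0 0 0.55 0 0 0;0 0 0 0.55 0 0 0")

```text
time: 9.0
ee_pos: [0.5599, -0.04, 0.0602]
ee_rot: [2.256, 2.185, 0.0]
force: [-3.1, 1.1, 8.5]
gripper_width: 0.007
grip_force: 4.1
```

Request:
play_rows(targets="0 0 0 0.1 0 0 0;0 0 0 0.1 0 0 0;0 0 0 -1 0 0 0;0 -4 0 -1.5 0 0 0;0 -8 0 -1.5 0 0 0;0 -8 0 -0.5 0 0 0;0 -8 0 -0.2 0 0 0;0 -8 0 0 0 0 0;0 -8 0 0 0 0 0")

```text
time: 10.12
ee_pos: [0.5576, -0.1192, 0.0602]
ee_rot: [2.254, 2.187, -0.0]
force: [-2.4, -1.0, 7.0]
gripper_width: 0.009
grip_force: 3.5
```

Request:
play_rows(targets="0 0 0 0.1 0 0 0;0 0 0 0.1 0 0 0;0 0 0 0.1 0 0 0")

```text
time: 10.5
ee_pos: [0.5577, -0.1191, 0.0602]
ee_rot: [2.253, 2.186, 0.0]
force: [-4.4, -1.6, 14.1]
gripper_width: 0.008
grip_force: 6.8
```

Both ends are flush at 60.2 mm. I lift for a look from beyond the pocket.

Request:
play_rows(targets="0 0 0 -4 0 0 0;0 -1 0 -9 0 0 0;0 -2 0 -14 0 0 0;0 -2.5 0 -18 0 0 0;0 -3 0 -20 0 0 0;0 -3 0 -20 0 0 0;0 -3 0 -20 0 0 0")

```text
time: 11.38
ee_pos: [0.5559, -0.1488, 0.2569]
ee_rot: [-2.254, -2.185, 0.001]
force: [-1.0, 0.3, -0.7]
gripper_width: 0.004
grip_force: 0.0
```

Run:
```python
from h import *
st();w=cam('wrist');np.savez('w4.npz',**{k:w[k] for k in('frame','K','k1','R','t')})
c=[P0+ex*x+ey*y for x,y in((-.052,-.046),(-.052,.046),(.052,.046),(.052,-.046))]
px=proj(w,[np.r_[q,.06] for q in c]);print(px.round(1))
x0,y0,x1,y1=200,40,400,190;x0,y0=np.maximum(px.min(0)-25,0).astype(int);x1,y1=np.minimum(px.max(0)+[80,25],[560,420]).astype(int)
s=min(780/(x1-x0),590/(y1-y0));print(x0,y0,s)
cv2.imwrite('pics/c5.png',cv2.resize(w['frame'][y0:y1,x0:x1,::-1],None,fx=s,fy=s,interpolation=cv2.INTER_CUBIC))
```

```text
t 11.38 D [ 0.0683 -0.    ] z 0.2569 yawerr 0.0 F [-1.   0.3 -0.7] 0.003961102122343794
[[243.6  79.1]
 [331.2  79. ]
 [328.5 177.2]
 [246.3 177.2]]
218 54 3.9864864864864864
```

View pics/c5.png

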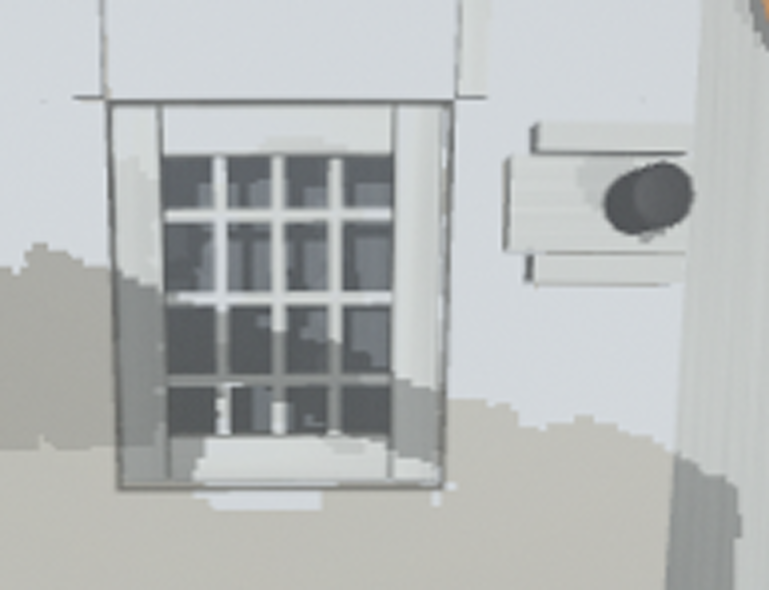

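The grid is seated square, with an even gap all round: pocket corners at crop (110,102), (452,102), (442,488) and (118,488). The post top is at about (665,197) and the tongue tip at (512,200).

Run:
```python
from h import *
d=dict(np.load('w4.npz'));s=3.98649
q=lambda p:np.array(p)/s+[218,54]
print('post',D(ray(d,q((664,195)),.098)),'tip',D(ray(d,q((512,200)),.068)))
```

```text
post [[-0.02520179  0.09295621]] tip [[-0.02596907  0.06160093]]
```

Request:
play_rows(targets="0 3 4.5 0 0 0 0;0 6 9 2 0 0 0;0 9.3 13.7 5 0 0 0;0 9.3 13.7 10 0 0 0;0 9.3 13.7 14 0 0 0;0 9.3 13.7 17 0 0 0;0 9.3 13.7 18 0 0 0;0 9.3 13.7 18 0 0 0;0 9.3 13.7 18 0 0 0")

```text
time: 12.55
ee_pos: [0.697, -0.0615, 0.0798]
ee_rot: [2.255, 2.184, 0.002]
force: [0.5, -1.0, -0.3]
gripper_width: 0.004
grip_force: 0.0
```

```bash
python3 -c "
from h import *
st()"
```

```text
t 12.55 D [-0.0233  0.1384] z 0.0798 yawerr 0.001 F [ 0.5 -1.  -0.3] 0.004372334354202622
```

Request:
play_rows(targets="0 0 -0.8 0.2 0 0 0;0 0 -1.6 0.2 0 0 0;0 0 -2.4 0.2 0 0 0;0 0 -3.2 0.2 0 0 0;0 0 -4 0.2 0 0 0;0 0 -4.6 0.2 0 0 0;0 0 -4.6 0.2 0 0 0")

```text
time: 13.42
ee_pos: [0.6495, -0.0598, 0.0764]
ee_rot: [-2.256, -2.185, 0.001]
force: [-0.2, -0.5, 0.6]
gripper_width: 0.002
grip_force: 0.1
```

Request:
play_rows(targets="0 0 -0.2 0 0 0 0;0 0 -0.4 0 0 0 0;0 0 -0.5 0 0 0 0;0 0 -0.5 0 0 0 0")

```text
time: 13.92
ee_pos: [0.6452, -0.0597, 0.0763]
ee_rot: [2.257, 2.186, -0.0]
force: [2.4, -0.2, 1.1]
gripper_width: 0.008
grip_force: 1.1
```

Request:
play_rows(targets="0 0 -0.2 0 0 0 0;0 0 -0.4 0 0 0 0;0 0 -0.6 0 0 0 0;0 0 -0.6 0 0 0 0")

```text
time: 14.42
ee_pos: [0.6419, -0.0597, 0.0768]
ee_rot: [2.253, 2.182, 0.007]
force: [11.5, -0.8, -1.9]
gripper_width: 0.004
grip_force: 5.7
```

```bash
python3 -c "
from h import *
st()"
```

```text
t 14.43 D [-0.0234  0.0832] z 0.0768 yawerr 0.0013 F [11.5 -0.8 -1.9] 0.0040599813207561055
```

Request:
play_rows(targets="0 0 -0.25 0 0 0 0;0 0 -0.25 0 0 0 0;0 0 -0.25 0 0 0 0")

```text
time: 14.8
ee_pos: [0.6417, -0.0597, 0.077]
ee_rot: [2.251, 2.179, 0.012]
force: [18.8, 0.6, -6.4]
gripper_width: 0.004
grip_force: 9.3
```

Request:
play_rows(targets="0 0 2.5 0 0 0 0;0 0 4 -2 0 0 0;0 0 4 -8 0 0 0;0 -4 0 -14 0 0 0;0 -8 -5 -18 0 0 0;0 -9.3 -9 -18 0 0 0;0 -9.3 -9 -18 0 0 0;0 -9.3 -9 -18 0 0 0")

```text
time: 15.8
ee_pos: [0.5433, -0.1495, 0.2562]
ee_rot: [-2.257, -2.184, 0.0]
force: [-0.3, 0.3, 0.3]
gripper_width: -0.001
grip_force: 0.0
```

Run:
```python
from h import *
st();w=cam('wrist');np.savez('w5.npz',**{k:w[k] for k in('frame','K','k1','R','t')})
c=[P0+ex*x+ey*y for x,y in((-.052,-.046),(-.052,.046),(.052,.046),(.052,-.046))]
px=proj(w,[np.r_[q,.06] for q in c])
x0,y0=np.maximum(px.min(0)-25,0).astype(int);x1,y1=np.minimum(px.max(0)+[80,25],[560,420]).astype(int)
s=min(780/(x1-x0),590/(y1-y0));print(x0,y0,s)
for n,X,Y,z in(('tip',-.025,.026,.068),('post',-.025,.058,.098)): print(n,(proj(w,np.r_[P0+ex*X+ey*Y,z])-[x0,y0])*s)
cv2.imwrite('pics/c6.png',cv2.resize(w['frame'][y0:y1,x0:x1,::-1],None,fx=s,fy=s,interpolation=cv2.INTER_CUBIC))
```

```text
t 15.8 D [ 0.0694 -0.0126] z 0.2562 yawerr 0.002 F [-0.3  0.3  0.3] -0.0005704057434126302
229 52 3.959731543624161
tip [[376.20620973 204.51924789]]
post [[522.99296861 195.28657024]]
```

View pics/c6.png

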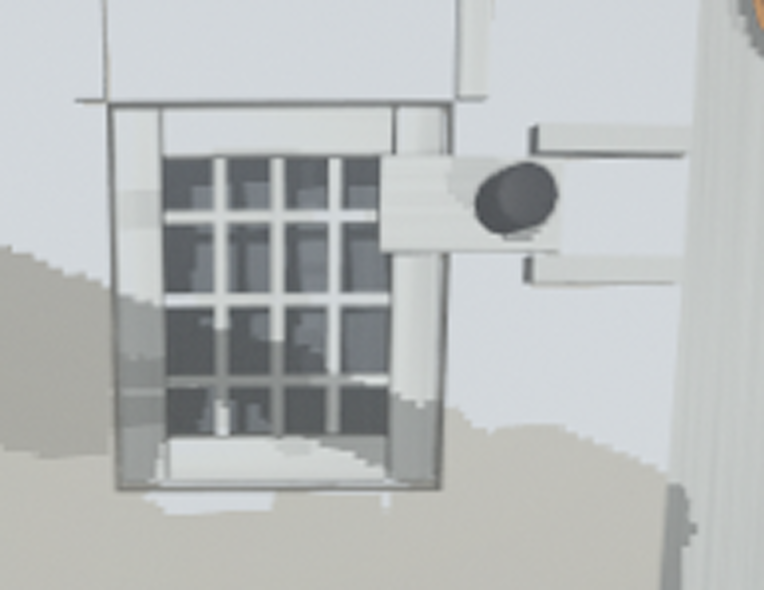

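The tongue tip at (380,204) and the post at (527,197) match the fully-home prediction within the calibration error. The push rose to 19 N with no further travel, and the grid is flush under the tongue. I'm handing it in.

```bash
python3 -c "
from bench import robot
print(robot.sign_off())"
```

```text
the job is handed in; nothing more can be done
None
```

The dicing grid is seated flat, square and flush in the pocket, the lock is fully home against its stop with its tongue over the grid's rim, and the job was handed in at about 16 s; the arm never pushed against the things around the dicer, though I did not take a last picture of them.

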